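Unscrew the test plug from the brass valve

ROBOT

A 7-joint arm with a two-finger parallel gripper is mounted at the origin on the work surface. World frame = base frame: x ahead of the robot, y to its left, z up, the work surface at z = 0. Lengths are in m, angles in rad, forces in N, time in s.
With the tool pointing down it reaches from about 0.35 to 0.9 m from the base axis. Payload 7.2 kg.
Tool frame: the origin (TCP) lies on the centre line of the jaws, within the pads' length; the fingertips stand tcp_to_tips ahead of it and the grasp point (between the pads) lies 6 mm ahead of it (tcp_to_tips is the distance from the TCP to the fingertips, in m); z points along the fingers, y is the line along which they close (so a half turn about z gives the same grasp; the last joint's range is limited). The gripper opens to 85 mm and grips with 20 to 120 N. Pads are 22 mm wide; open, the fingers measure 114 mm over their backs; the gripper's body (76 mm by 85 mm) begins 54 mm behind the grasp point. The pads swing forward as they close: fully open they stand 13 mm farther back than shut.
Start: joints at [1.133, 0.411, -0.013, 1.596, 0.006, 1.134, -0.082], TCP at [0.226, -0.583, 0.256] pointing down, gripper open.
Joint ranges: [-2.95, 2.95], [-0.29, 1.99], [-1.47, 1.44], [0.14, 2.54], [-1.03, 4.17], [0.13, 1.85], [-2.86, 2.86]. Speed limits (rad/s): [2.39, 2.39, 3.01, 3.01, 3.14, 3.14, 3.14].

INTERFACE

Orientations are given as a rotation vector (axis times angle).
In Python, from workcell import * gives the robot as it stands.
- The arm moves only by the tool play_rows, never from a script. Its argument "commands" is one flat list of numbers, 5 for each row, row after row: the opening, from 0 (shut) to 1 (fully open), then the shift along the tool's x, y, z in cm, then the turn about the tool's z in rad. In form: [jaw, dx, dy, dz, yaw, jaw, dx, dy, dz, yaw, ...]. A call has 1 to 20 rows; each row shifts and turns the commanded pose from where the row before left it, along the tool's axes as they then stand; what a row does not reach is not made up. A row lasts 1/12 s, in which the tool goes at most 41.7 mm and 7.16 degrees, less where a joint would pass 70% of its speed; a pose out of reach is approached as far as the arm can. A call is refused whole if a number of a shift passes 4.17 or a number of a turn 0.125, either way. A call with a gripper value outside its range is refused whole. The fingers move at their own pace and stop on an object; "grip_force" is the grip in N (left out, the last holds). Time passes only in rows, so rows that do not move let the fingers close. It gives the time, the measured TCP pose, the force, the opening and the grip force at its end, in the units of the state.
- get_state(): the state, without advancing time (a new reading comes with each control period).
- camera(name): name is "scene" or "top" or "wrist"; returns a dict with "image" (384x512x3 uint8, red, green, blue), "mtx" (3x3 intrinsics, pixels), "R" (3x3) and "t" (3): a world point X has camera coordinates R X + t; the wrist camera has in their place "mount" (4x4, takes a point from camera to tool coordinates, whose origin is the TCP and whose axes are the flange's). Camera axes: x right, y down, z forward; pixel columns grow to the right and rows downward; lengths in m; the calibration is good to about 2 mm. A picture is of the moment at which its call begins: read the wrist's pose just before it. There is no depth.
- hand_in(): hands the job in; it is judged then, once.
The state is a dict: "t": time; "q": joint angles; "joint_velocities": joint speeds; "joint_torque": joint torques, N m; "ee_pos": TCP position; "tool_rot": TCP orientation; "wrist_force": force on the tool from outside, world axes, zero at the start; "torque": the same for the moment, N m; "finger_gap": finger opening in m; "gripper_force": force on a finger pad.
Only numpy, scipy, OpenCV 4.12 (cv2) and the standard library are available. Lean on these libraries where they do the work, as an engineer would, in place of code of your own. Each camera call takes 0.05 s, during which the arm holds its last target. There are 200 camera calls.

TASK

The larger of the two brass valves has passed its leak test. Unscrew the T-handled test plug from its sideways-facing port, draw it straight out, and lay it in the empty steel tray, lowering it in rather than dropping it. Leave the handle of the smaller valve as it is.

Things in the scene. Friction and masses are not known exactly. Their poses are not given: they have to be found in the camera images.
- plug_hub (a point): Hub (dia 18 mm) of T-handled plug (160 g) in larger valve, 55 mm out from its port. Crossbar: 8 mm rod, at each end, 40 mm from hub, a revolving knob (dia 18, 16 long along plug axis); upper knob leans 30 deg from upright, away from robot. Stem dia 12; collar dia 30, 45-53 mm from hub; shank dia 18 ends at 99. z: hub to upper knob; y: hub to shank. Pinch upper knob along y; bar pivots on it.
- port (a point): Centre of larger valve's port mouth, 90 mm up, facing robot's right; y points level into port; x, z as plug's when seated. Fixed brass body dia 58, 117 mm tall; port tube dia 48. Greased coarse right-hand thread, 1 mm end play: seen from the handle, turn anticlockwise (upper knob comes towards robot); 4 mm out per 90 deg. Free past 90, stop at 100-115 (hard stop at 125), then pull straight.
- tray_in (a point): Centre of the inner floor of the empty rectangular steel tray, fixed to the bench on the robot's right: inside 202 mm along its x by 242 mm along its y, floor 4 mm thick, rim 28 mm above the bench, walls 4 mm thick.
- small_tap (a joint): Turn in rad of the similar but smaller T handle (62 mm across its knobs, axis 72 mm above the bench) of the smaller valve (brass body 40 mm in diameter), which stands nearer to or farther from the robot than the larger one. 0 as it stands, up to 1.6 anticlockwise; not to be turned.
Things that resemble listed ones, but are neither listed nor needed, are in the scene too. Leave any purple look-alike of the part that bears small_tap alone.

How it is judged:
By the outcome, as a careful person would: the job done as asked, in the order asked, and still so for the second after the job is handed in, with the robot touching nothing.
It also fails if it takes over 56 s, if anything falls off the work surface, if the arm or the gripper's body presses on something with over 40 N, if the wrist force passes 120 N, or if a joint passes its speed limit or range.

## Working session

There is one attempt and no reset: what is moved stays moved. The work goes in short steps, Python scripts to look and compute and a tool call to move; the robot and the scene stay as the last step left them, time stands still between calls to the robot, and variables do not carry over. Pictures are saved under pics/ and viewed, at most 10 in all, crops included, and the job is handed in when it is done.

Besides the shell and the picture viewer there is one more tool, called after "Request:" as name(argument=value, ...) on one line, values as JSON. play_rows: Moves the arm, as the interface text tells. Its arguments: {"type":"object","properties":{"commands":{"type":"array"},"grip_force":{"type":"number"}},"required":["commands"]}

```bash
mkdir -p pics; ls; python3 - <<'E'
from workcell import *
import cv2,numpy as np
s=get_state(); print({k:np.round(v,3).tolist() for k,v in s.items()})
for n in ("scene","top"):
    c=camera(n); cv2.imwrite(f"pics/{n}.png",c["image"][:,:,::-1]); print(n,c["mtx"].tolist(),np.round(c["R"],4).tolist(),np.round(c["t"],4).tolist())
    np.savez(f"{n}.npz",**{k:c[k] for k in("image","mtx","R","t")})
E
```

```text
pics
{'t': 0.0, 'q': [1.133, 0.412, -0.013, 1.597, 0.006, 1.134, -0.082], 'joint_velocities': [-0.0, -0.0, 0.0, 0.002, 0.0, 0.001, -0.001], 'joint_torque': [-0.001, -60.063, 0.682, -29.941, 0.014, 0.011, 0.0], 'ee_pos': [0.226, -0.582, 0.255], 'tool_rot': [-3.086, -0.577, 0.001], 'wrist_force': [-0.343, -0.321, -0.0], 'torque': [0.054, 0.01, 0.071], 'gripper_force': 0.0, 'finger_gap': 0.085}
scene [[399.16625584562723, 0.0, 260.08665922763737], [0.0, 399.16625584562723, 193.17531131719696], [0.0, 0.0, 1.0]] [[-0.0159, 0.9998, -0.0146], [0.8355, 0.0053, -0.5495], [-0.5493, -0.021, -0.8354]] [0.0163, -0.4893, 1.4574]
top [[441.2593971032133, 0.0, 252.16961833429113], [0.0, 441.2593971032133, 198.4298201299073], [0.0, 0.0, 1.0]] [[-0.0205, -0.9995, 0.0238], [-0.9819, 0.0156, -0.1887], [0.1883, -0.0273, -0.9817]] [-0.0104, 0.6398, 0.9581]
```

View pics/scene.png

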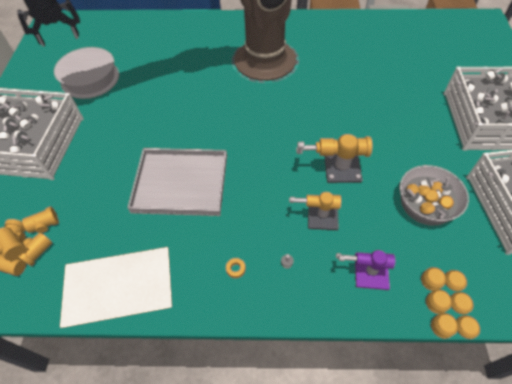

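View pics/top.png

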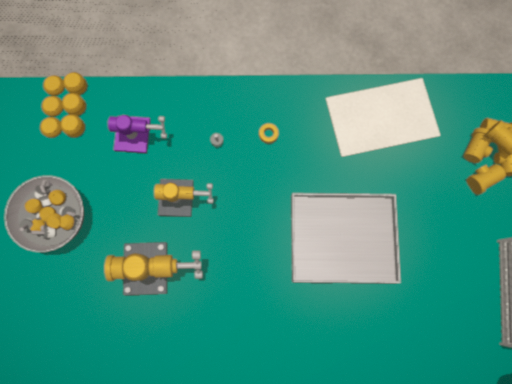

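Scene shows the robot-side camera facing the robot. The candidates are the larger brass valve with its handle at scene (301,149)/top (198,265), the smaller brass valve with its handle at scene (293,201)/top (209,193), and the purple look-alike at scene (341,259)/top (160,128). I choose the larger one, which stands nearest the robot. The empty tray is at scene (180,181)/top (346,238). Next is a close crop.

```bash
python3 - <<'E'
import cv2,numpy as np
a=np.load("scene.npz")["image"][125:225,285:385,::-1]; b=np.load("top.npz")["image"][170:300,100:230,::-1]
f=lambda i:cv2.resize(i,(400,400) if 0 else (400,400),interpolation=cv2.INTER_CUBIC)
cv2.imwrite("pics/crop1.png",np.hstack([f(a),f(b)]))
E
```

```text
(no output)
```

View pics/crop1.png

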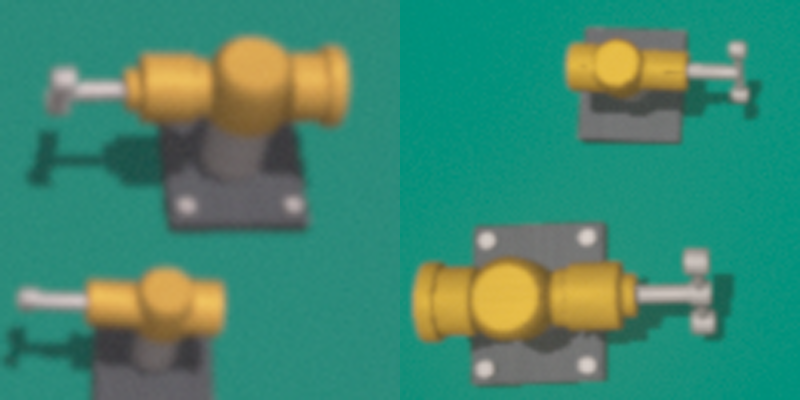

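Crop confirms the larger valve, with four bolts on its base. In scene the upper knob is at about (300.5,143.5). In top the upper knob is at (196,255), the lower knob at (198,274) and the body cap at (134,267).

```bash
python3 - <<'E'
import workcell; print([ (n,getattr(workcell,n)) for n in dir(workcell) if 'tip' in n.lower() or 'tcp' in n.lower()])
import cv2,numpy as np
from scipy.optimize import least_squares
from scipy.spatial.transform import Rotation as Ro
C={n:np.load(n+".npz") for n in("scene","top")}
def pr(n,X):
    c=C[n];p=c["mtx"]@(c["R"]@np.array(X)+c["t"]);return p[:2]/p[2]
def pl(n,uv,z):
    c=C[n];d=c["R"].T@np.linalg.inv(c["mtx"])@[*uv,1];o=-c["R"].T@c["t"];return o+d*(z-o[2])/d[2]
S=lambda u,v:(285+u/4-.4,125+v/4-.4); T=lambda u,v:(100+u*.325-.35,170+v*.325-.35)
obs=[("top",T(296,262),'u'),("top",T(303,321),'l'),("scene",S(64,76),'u'),("top",T(104,298),'b')]
def mod(p):
    x,y,a,d=p; ax=np.array([np.sin(a),np.cos(a),0]); px=np.array([np.cos(a),-np.sin(a),0]); h=np.array([x,y,.09])
    k=np.array([0,0,.0346])+.02*px
    return dict(u=h+k,l=h-k,b=h+d*ax+[0,0,.027])
f=lambda p:np.concatenate([pr(n,mod(p)[k])-uv for n,uv,k in obs])
r=least_squares(f,[.5,0,0,.15],x_scale=[.1,.1,.1,.1]);print(r.x.round(4),np.round(r.fun,1)); print({k:v.round(4) for k,v in mod(r.x).items()})
for uv in [(292.5,194.5),(396.5,194.5),(400,283),(292.5,282)]: print(pl("top",uv,.028).round(3))
for uv in [(146,149),(227,150),(220,214),(130,212)]: print(pl("scene",uv,.028).round(3))
c=workcell.camera("wrist");print(c["mtx"].round(1).tolist(),c["mount"].round(4).tolist())
print(Ro.from_rotvec(get_state()["tool_rot"] if 0 else workcell.get_state()["tool_rot"]).as_matrix().round(4))
E
```

```text
[('tcp_to_tips', 0.025)]
[ 0.4888  0.1017 -0.0124  0.1307] [-0.6 -0.2  0.5  0.6 -0.2  0.4 -0.  -0.1]
{'u': array([0.5088, 0.102 , 0.1246]), 'l': array([0.4688, 0.1015, 0.0554]), 'b': array([0.4872, 0.2324, 0.117 ])}
[ 0.654 -0.12   0.028]
[ 0.65  -0.371  0.028]
[ 0.441 -0.362  0.028]
[ 0.448 -0.112  0.028]
[ 0.448 -0.351  0.028]
[ 0.451 -0.107  0.028]
[ 0.671 -0.112  0.028]
[ 0.667 -0.356  0.028]
[[275.3, 0.0, 253.7], [0.0, 275.3, 190.3], [0.0, 0.0, 1.0]] [[0.0007, -0.9643, -0.265, 0.0668], [1.0, 0.0008, -0.0002, 0.0014], [0.0004, -0.265, 0.9643, -0.1171], [0.0, 0.0, 0.0, 1.0]]
[[ 9.323e-01  3.616e-01 -4.000e-04]
 [ 3.616e-01 -9.323e-01  1.100e-03]
 [-0.000e+00 -1.200e-03 -1.000e+00]]
```

Request:
play_rows(commands=[0.6,0,0,0,0.09,0.6,0,0,0,0.09,0.6,0,0,0,0.09,0.6,0,0,0,0.09,0.5,1.2,-2.85,0,0,0.5,1.2,-2.85,0,0,0.5,1.2,-2.85,0,0,0.5,1.2,-2.85,0,0,0.5,1.2,-2.85,0,0,0.5,1.2,-2.85,0,0,0.5,1.2,-2.85,0,0,0.5,1.2,-2.85,0,0,0.5,1.2,-2.85,0,0,0.5,1.2,-2.85,0,0,0.5,1.2,-2.85,0,0,0.5,1.2,-2.85,0,0,0.5,1.2,-2.85,0,0,0.5,1.2,-2.85,0,0,0.5,1.2,-2.85,0,0,0.5,1.2,-2.85,0,0], grip_force=60)

```text
t: 1.82
ee_pos: [0.4136, -0.1234, 0.2563]
tool_rot: [3.141, 0.015, 0.0]
wrist_force: [0.9, -1.1, -0.2]
finger_gap: 0.0428
gripper_force: 0.0
```

Request:
play_rows(commands=[0.5,1.0,-2.8,0,0,0.5,1.0,-2.8,0,0,0.5,1.0,-2.8,0,0,0.5,1.0,-2.8,0,0,0.5,1.0,-2.8,0,0,0.5,1.0,-2.8,0,0,0.5,0,0,0,0,0.5,0,0,0,0])

```text
t: 2.48
ee_pos: [0.4717, 0.0452, 0.256]
tool_rot: [-3.141, -0.021, 0.001]
wrist_force: [-0.2, -0.3, 1.2]
finger_gap: 0.0425
gripper_force: 0.0
```

```bash
cat > h.py <<'E'
from workcell import *
import cv2,numpy as np
from scipy.spatial.transform import Rotation as Ro
def wrist(name,crop=None,sc=1):
    s=get_state(); c=camera("wrist"); im=c["image"][:,:,::-1]
    np.savez("w.npz",image=c["image"],mtx=c["mtx"],mount=c["mount"],p=s["ee_pos"],r=s["tool_rot"])
    if crop: a,b,x,y=crop; im=im[b:y,a:x]
    cv2.imwrite(f"pics/{name}.png",cv2.resize(im,None,fx=sc,fy=sc,interpolation=cv2.INTER_CUBIC)); return s
def wcam():
    d=np.load("w.npz");T=np.eye(4);T[:3,:3]=Ro.from_rotvec(d["r"]).as_matrix();T[:3,3]=d["p"];return d["mtx"],T@d["mount"]
def wpr(X):
    K,T=wcam();p=K@(np.linalg.inv(T)@[*X,1])[:3];return p[:2]/p[2]
def wpl(uv,z):
    K,T=wcam();d=T[:3,:3]@np.linalg.inv(K)@[*uv,1];o=T[:3,3];return o+d*(z-o[2])/d[2]
E
python3 - <<'E'
from h import *
s=wrist("w1",None,1.5); print(s["ee_pos"].round(4) if hasattr(s["ee_pos"],'round') else s["ee_pos"])
for X in [(.5088,.102,.1246),(.4688,.1015,.0554),(.4888,.1017,.09),(.4872,.2324,.117)]: print(wpr(X)*1.5)
E
```

```text
[0.4717 0.0452 0.256 ]
[284.64154871 222.79193248]
[307.49578998 263.36980772]
[297.68504162 245.82361059]
[ 81.94803798 252.82972963]
```

View pics/w1.png

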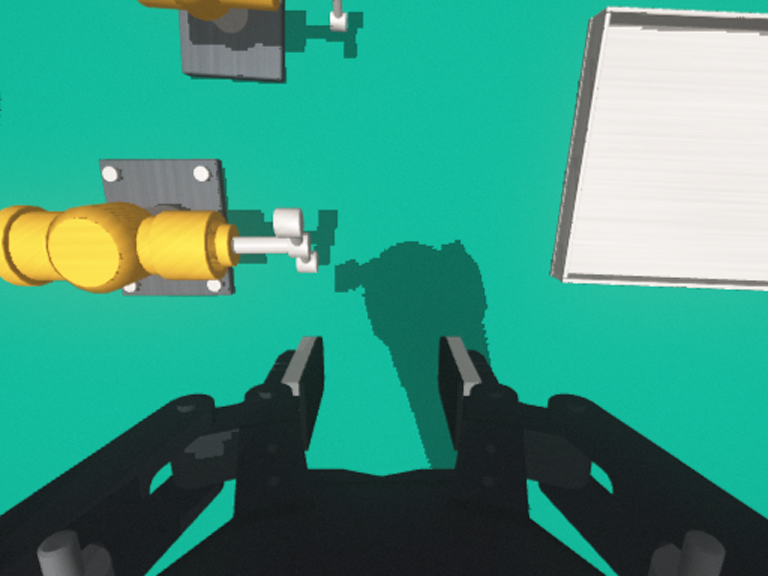

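The knob is at (287,222) in w1, within 2.5 px of the prediction, so y is about 1.5 mm lower than estimated. Moving over it and down.

Request:
play_rows(commands=[0.5,1.9,-2.74,0,0,0.5,1.9,-2.74,0,0,0.5,0,0,0,0,0.5,0,0,2,0,0.5,0,0,2,0,0.5,0,0,2,0,0.5,0,0,2,0,0.5,0,0,1.25,0,0.5,0,0,1.25,0,0.5,0,0,1.25,0,0.5,0,0,0,0,0.5,0,0,0,0])

```text
t: 3.53
ee_pos: [0.5087, 0.0974, 0.1384]
tool_rot: [3.141, 0.013, -0.003]
wrist_force: [-0.1, -0.2, -0.1]
finger_gap: 0.0425
gripper_force: 0.0
```

```bash
python3 - <<'E'
from h import *
s=wrist("w2",(130,130,390,340),3); print(s["ee_pos"],s["tool_rot"],s["wrist_force"])
for X in [(.509,.1005,.1246),(.509,.1085,.1246)]: print((wpr(X)-[130,130])*3)
E
```

```text
[0.50870822 0.09738384 0.13843275] [ 3.14070498e+00  1.30492811e-02 -2.58070341e-03] [-0.12871154 -0.17667611 -0.1292983 ]
[345.22442512 352.21490594]
[299.34416596 351.84445038]
```

View pics/w2.png

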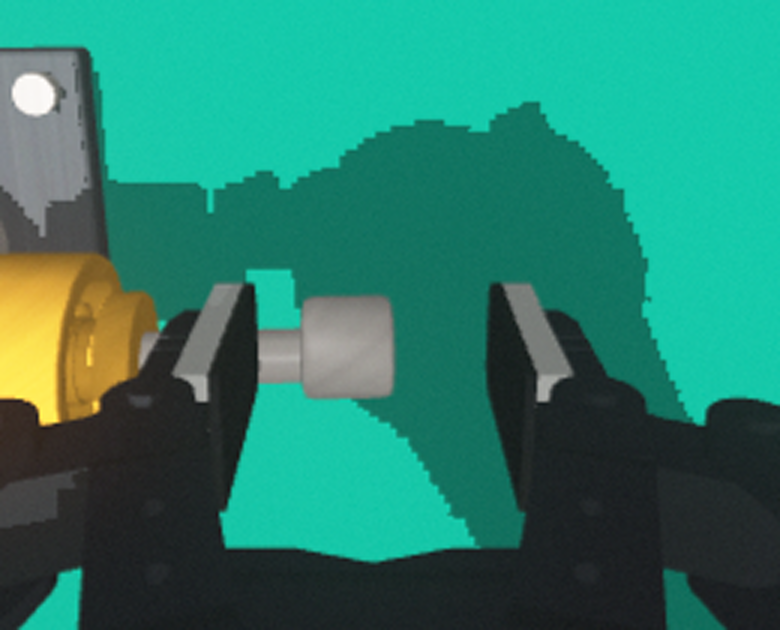

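The knob is 302–393 px wide at w2 (centre 347,347), and the pads are centred on column 371. I shift about 4 mm towards the valve, then close.

Request:
play_rows(commands=[0.5,0.07,-0.38,0,0,0.5,0,0,0,0,0.3,0,0,0,0,0.2,0,0,0,0,0.1,0,0,0,0,0,0,0,0,0,0,0,0,0,0,0,0,0,0,0,0,0,0,0,0], grip_force=60)

```text
t: 4.33
ee_pos: [0.5103, 0.1027, 0.1391]
tool_rot: [-3.141, -0.015, -0.001]
wrist_force: [1.0, -0.2, 4.1]
finger_gap: 0.0141
gripper_force: 61.5
```

```bash
python3 - <<'E'
import numpy as np
t=np.radians(30-np.linspace(0,107,21)); x=4*np.sin(t); z=4*np.cos(t)
print([[float(a),.024,float(-b)] for a,b in zip(np.diff(x).round(2),np.diff(z).round(2))])
E
```

```text
[[-0.33, 0.024, -0.17], [-0.35, 0.024, -0.14], [-0.36, 0.024, -0.11], [-0.37, 0.024, -0.07], [-0.37, 0.024, -0.04], [-0.37, 0.024, -0.0], [-0.37, 0.024, 0.03], [-0.37, 0.024, 0.07], [-0.36, 0.024, 0.1], [-0.35, 0.024, 0.13], [-0.34, 0.024, 0.16], [-0.32, 0.024, 0.2], [-0.3, 0.024, 0.22], [-0.28, 0.024, 0.25], [-0.25, 0.024, 0.28], [-0.23, 0.024, 0.3], [-0.2, 0.024, 0.32], [-0.17, 0.024, 0.33], [-0.13, 0.024, 0.35], [-0.1, 0.024, 0.36]]
```

Request:
play_rows(commands=[0,-0.33,0.024,-0.17,0,0,-0.35,0.024,-0.14,0,0,-0.36,0.024,-0.11,0,0,-0.37,0.024,-0.07,0,0,0,0,0,0])

```text
t: 4.75
ee_pos: [0.495, 0.1016, 0.144]
tool_rot: [3.141, 0.016, 0.0]
wrist_force: [-0.0, 0.2, 3.1]
finger_gap: 0.0143
gripper_force: 61.6
```

Request:
play_rows(commands=[0,-0.37,0.024,-0.04,0,0,-0.37,0.024,0,0,0,-0.37,0.024,0.03,0,0,-0.37,0.024,0.07,0,0,-0.36,0.024,0.1,0,0,-0.35,0.024,0.13,0,0,0,0,0,0])

```text
t: 5.33
ee_pos: [0.4722, 0.0996, 0.14]
tool_rot: [3.141, 0.016, -0.004]
wrist_force: [-1.4, -0.1, 1.7]
finger_gap: 0.014
gripper_force: 61.4
```

Request:
play_rows(commands=[0,-0.34,0.024,0.16,0,0,-0.32,0.024,0.2,0,0,-0.3,0.024,0.22,0,0,-0.28,0.024,0.25,0,0,-0.25,0.024,0.28,0,0,0,0,0,0])

```text
t: 5.83
ee_pos: [0.4581, 0.0983, 0.1289]
tool_rot: [3.141, 0.015, -0.002]
wrist_force: [-0.2, 0.4, 0.2]
finger_gap: 0.0145
gripper_force: 61.0
```

Request:
play_rows(commands=[0,-0.23,0.024,0.3,0,0,-0.2,0.024,0.32,0,0,-0.17,0.024,0.33,0,0,-0.13,0.024,0.35,0,0,-0.1,0.024,0.36,0,0,0,0,0,0,0,0,0,0,0])

```text
t: 6.42
ee_pos: [0.4507, 0.0971, 0.1128]
tool_rot: [3.141, 0.015, -0.001]
wrist_force: [0.5, -0.4, -0.7]
finger_gap: 0.0143
gripper_force: 61.0
```

```bash
python3 - <<'E'
from h import *
s=get_state();print(s["ee_pos"],s["wrist_force"],s["torque"])
c=camera("top")["image"][210:310,90:240,::-1];d=camera("scene")["image"][115:195,280:400,::-1]
cv2.imwrite("pics/c3.png",np.hstack([cv2.resize(c,(390,260),interpolation=2),cv2.resize(d,(390,260),interpolation=2)]))
E
```

```text
[0.45068831 0.09712611 0.11284553] [ 0.45678381 -0.43871756 -0.67379168] [-0.02852027 -0.06914373 -0.04283892]
```

View pics/c3.png

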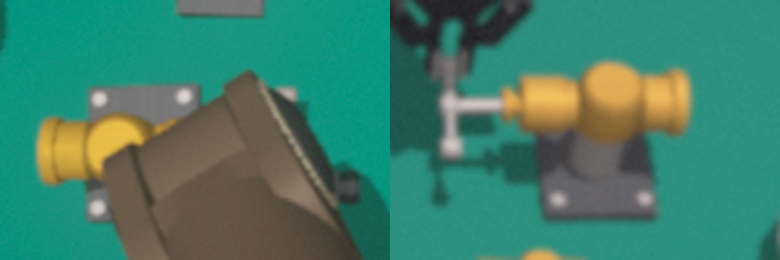

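The crossbar is now level and the gripped knob is on the robot's side. The turn is about 108° and forces are low, so I pull straight out.

Request:
play_rows(commands=[0,0,0.4,0,0,0,0,0.4,0,0,0,0,0.4,0,0,0,0,0.4,0,0,0,0,0,0,0])

```text
t: 6.93
ee_pos: [0.4509, 0.0799, 0.1131]
tool_rot: [3.141, 0.013, -0.0]
wrist_force: [0.2, -0.8, 0.3]
finger_gap: 0.0144
gripper_force: 60.9
```

Request:
play_rows(commands=[0,0,0.5,0,0,0,0,0.5,0,0,0,0,0.5,0,0,0,0,0.5,0,0,0,0,0.5,0,0,0,0,0.5,0,0,0,0,0.8,0,0,0,0,1,0,0,0,0,1,0,0,0,0,1,0,0,0,0,1,0,0,0,0,0,0,0,0,0,0,0,0])

```text
t: 8.02
ee_pos: [0.4516, 0.0025, 0.1131]
tool_rot: [3.141, 0.013, -0.0]
wrist_force: [0.6, 0.0, -1.9]
finger_gap: 0.0144
gripper_force: 60.6
```

```bash
python3 - <<'E'
from h import *
s=get_state();print(s["ee_pos"],s["wrist_force"],s["torque"],s["q"])
d=camera("scene")["image"][95:215,180:360,::-1]
cv2.imwrite("pics/c4.png",cv2.resize(d,None,fx=4,fy=4,interpolation=2))
E
```

```text
[0.45156729 0.00249245 0.11306555] [ 0.6175744   0.01734323 -1.94371026] [-0.06460153  0.03450496 -0.00179089] [ 0.23723466  0.34815332 -0.415922    2.12687413  0.21427824  0.70574695
 -1.88319128]
```

View pics/c4.png

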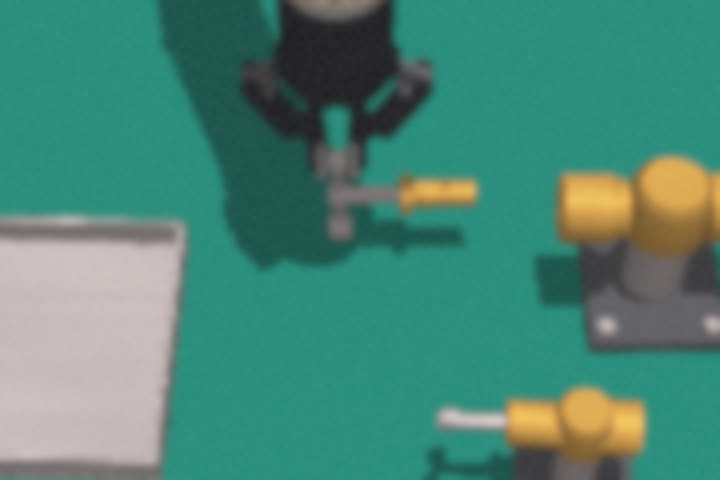

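The plug is out and hanging below the gripped knob (knob at 338,160, hub at 338,193 in c4). I lift it and carry it over the tray.

Request:
play_rows(commands=[0,0,0,-1,0,0,0,0,-1.5,0,0,0,0,-1.5,0,0,0,0,-1,0,0,0.4,0.8,0,0,0,0.8,1.6,0,0,0,1.0,2,0,0,0,1.0,2,0,0,0,1.0,2,0,0,0,1.0,2,0,0,0,1.0,2,0,0,0,1.0,2,0,0,0,1.0,2,0,0,0,1.0,2,0,0,0,1.0,2,0,0,0,1.0,2,0,0,0,1.0,2,0,0,0,1.0,2,0,0,0,0.8,1.6,0,0,0,0.4,0.8,0,0])

```text
t: 9.73
ee_pos: [0.5985, -0.2866, 0.162]
tool_rot: [3.14, 0.012, -0.001]
wrist_force: [-0.3, -0.4, -2.0]
finger_gap: 0.0142
gripper_force: 60.8
```

Request:
play_rows(commands=[0,0,0,0,0,0,0,0,0,0,0,0,0,0,0,0,0,0,0,0,0,0,0,0,0,0,0,0,0,0])

```text
t: 10.23
ee_pos: [0.5985, -0.2825, 0.1634]
tool_rot: [3.142, 0.017, 0.0]
wrist_force: [-0.4, 0.8, -0.5]
finger_gap: 0.0145
gripper_force: 60.7
```

```bash
python3 - <<'E'
from h import *
s=get_state();print(s["ee_pos"],s["tool_rot"],s["wrist_force"],s["torque"])
d=camera("scene")["image"][110:250,110:260,::-1];c=camera("top")["image"][170:310,270:420,::-1]
cv2.imwrite("pics/c5.png",np.hstack([cv2.resize(i,None,fx=2.6,fy=2.6,interpolation=2) for i in(d,c)]))
E
```

```text
[ 0.59846641 -0.28253846  0.16339154] [3.14150465e+00 1.69471760e-02 3.09142474e-04] [-0.44891384  0.79996982 -0.47029039] [-0.08259986  0.01512294  0.03153702]
```

View pics/c5.png

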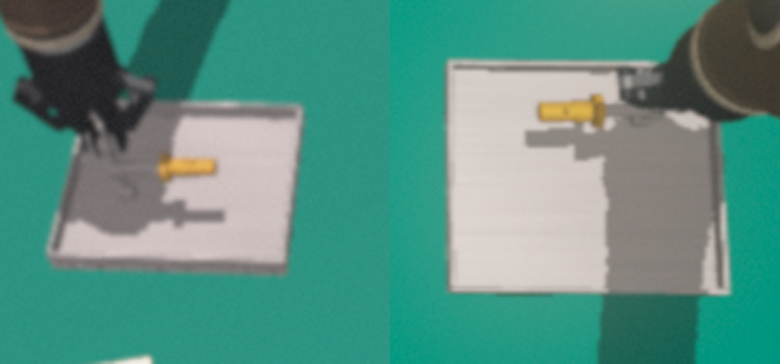

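```bash
python3 - <<'E'
import numpy as np
c=np.load("top.npz")
for z in(.105,.115):
    d=c["R"].T@np.linalg.inv(c["mtx"])@[339.2,212.7,1];o=-c["R"].T@c["t"];print(o+d*(z-o[2])/d[2])
E
```

```text
[ 0.59603598 -0.21211036  0.105     ]
[ 0.59448504 -0.20983305  0.115     ]
```

Request:
play_rows(commands=[0,-0.5,0,1.2,0,0,-0.5,0,1.3,0,0,-0.5,0,1.3,0,0,-0.5,0,1.2,0,0,0,0,0,0,0,0,0,0,0,0,0,0,0,0,0,0,0,0,0,0,0,0,0,0,0,0,0,0,0])

```text
t: 11.17
ee_pos: [0.5789, -0.2835, 0.1137]
tool_rot: [3.141, 0.016, 0.001]
wrist_force: [0.2, 0.0, -1.3]
finger_gap: 0.0143
gripper_force: 60.7
```

Request:
play_rows(commands=[0,1.5,0,0.6,0,0,1.3,0,0.8,0,0,0.5,0,0.5,0,0,0,0,0.3,0,0,0,0,0,0])

```text
t: 11.58
ee_pos: [0.6118, -0.2834, 0.091]
tool_rot: [3.141, 0.016, 0.001]
wrist_force: [1.3, -0.9, 0.1]
finger_gap: 0.0143
gripper_force: 61.0
```

```bash
cat > blob.py <<'E'
from h import *
T=np.load("top.npz");h=cv2.cvtColor(camera("top")["image"],cv2.COLOR_RGB2HSV)
m=cv2.inRange(h,(12,120,90),(30,255,255));m[:,:290]=0;m[:,402:]=0;m[:190]=0;m[288:]=0
v,u=np.nonzero(m);print(len(u),u.min(),u.max(),v.min(),v.max())
d=T["R"].T@np.linalg.inv(T["mtx"])@[u.mean(),v.mean(),1];o=-T["R"].T@T["t"]
for z in(.02,.04,.06):print((o+d*(z-o[2])/d[2]).round(4))
s=get_state();print(s["ee_pos"],s["wrist_force"])
E
python3 blob.py
```

```text
168 323 346 217 227
[ 0.5864 -0.2222  0.02  ]
[ 0.5838 -0.2178  0.04  ]
[ 0.5811 -0.2135  0.06  ]
[ 0.61092999 -0.28347262  0.09095528] [ 0.39353323 -1.96272941 -0.64771064]
```

The hub has tilted towards −x as planned. Lowering on.

Request:
play_rows(commands=[0,0,0,0.5,0,0,0,0,0.5,0,0,0,0,0.5,0,0,0,0,0.5,0,0,0,0,0.5,0,0,0,0,0.5,0,0,0,0,0.5,0,0,0,0,0.5,0,0,0,0,0.5,0,0,0,0,0.3,0,0,0,0,0,0])

```text
t: 12.55
ee_pos: [0.6109, -0.283, 0.042]
tool_rot: [-3.141, -0.016, 0.002]
wrist_force: [-1.4, 0.8, -1.9]
finger_gap: 0.0144
gripper_force: 60.8
```

Request:
play_rows(commands=[0,0,0,0.2,0,0,0,0,0.2,0,0,0,0,0.2,0,0,0,0,0.1,0,0,0,0,0,0])

```text
t: 12.97
ee_pos: [0.6119, -0.2832, 0.0363]
tool_rot: [3.141, 0.015, 0.001]
wrist_force: [1.6, 0.2, 1.2]
finger_gap: 0.0144
gripper_force: 61.0
```

```bash
python3 blob.py; python3 - <<'E'
from h import *
s=wrist("w6",None,1.5)
E
```

```text
162 322 344 224 234
[ 0.5698 -0.2158  0.02  ]
[ 0.5674 -0.2116  0.04  ]
[ 0.5651 -0.2073  0.06  ]
[ 0.61178541 -0.28321839  0.03631823] [1.49703929 0.1088822  0.57195368]
```

View pics/w6.png

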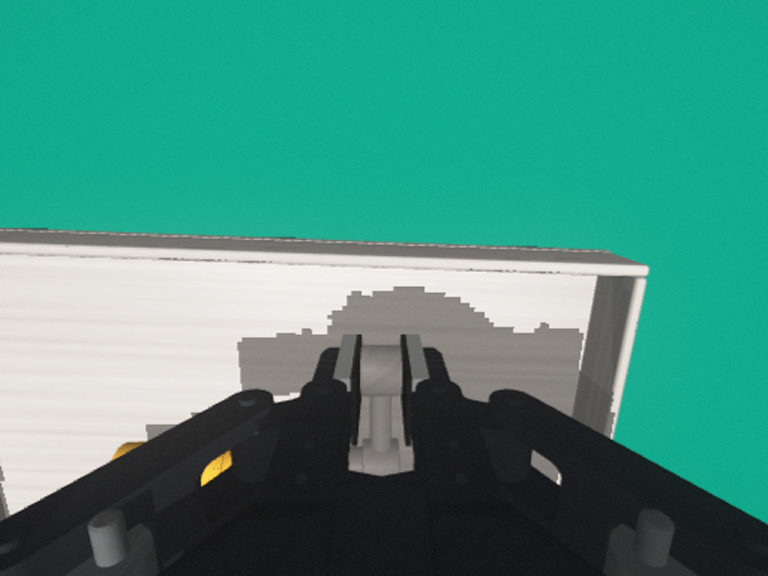

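The bar lies nearly level, with the knob between the pads at (382,372) in w6, and everything is inside the tray. I lower the last millimetres and release gently.

Request:
play_rows(commands=[0,0,0,0.1,0,0,0,0,0.1,0,0,0,0,0.1,0,0,0,0,0,0])

```text
t: 13.4
ee_pos: [0.6113, -0.2831, 0.0328]
tool_rot: [-3.141, -0.016, 0.0]
wrist_force: [1.9, 0.4, 0.8]
finger_gap: 0.0142
gripper_force: 61.0
```

Request:
play_rows(commands=[0.18,0,0,0,0,0.2,0,0,0,0,0.25,0,0,0,0,0.3,0,0,0,0,0.4,0,0,0,0,0.45,0,0,0,0,0.45,0,0,0,0,0.45,0,0,0,0,0.45,0,0,-0.5,0,0.45,0,0,-1,0,0.45,0,0,-2,0,0.45,0,0,-3,0,0.45,0,0,-4,0,0.45,-1,0,-4,0,0.45,-2,2,-3,0,0.45,-2,2,0,0,0.45,0,0,0,0,0.45,0,0,0,0])

```text
t: 14.9
ee_pos: [0.5605, -0.326, 0.2099]
tool_rot: [3.139, 0.009, 0.002]
wrist_force: [0.6, 0.1, -0.0]
finger_gap: 0.0384
gripper_force: 0.0
```

```bash
python3 blob.py; python3 - <<'E'
from h import *
d=camera("scene")["image"][125:275,110:410,::-1]; cv2.imwrite("pics/c7.png",cv2.resize(d,None,fx=2.6,fy=2.6,interpolation=2))
E
```

```text
153 323 345 225 234
[ 0.5685 -0.219   0.02  ]
[ 0.5661 -0.2147  0.04  ]
[ 0.5638 -0.2103  0.06  ]
[ 0.56143936 -0.3242005   0.20909738] [ 0.39873874 -0.4214258  -1.09270639]
```

View pics/c7.png

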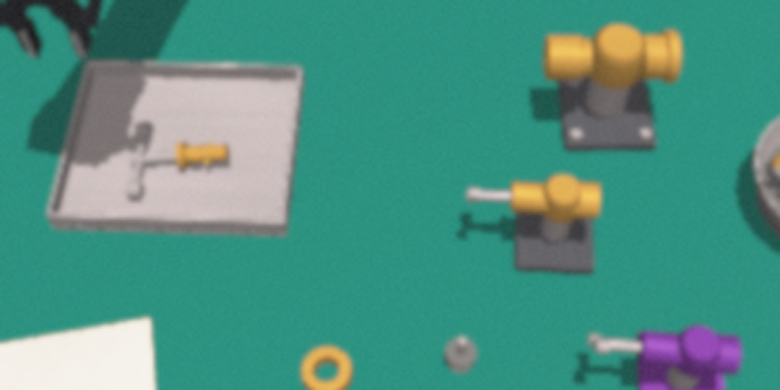

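The plug lies flat in the tray at about (180,158) in c7. The small valve's handle looks unchanged at (470,195), and the gripper is clear of everything.

```bash
python3 -c "
from workcell import *
print(hand_in())"
```

```text
the job is handed in; nothing more can be done
None
```

I unscrewed the test plug from the larger valve, drew it straight out and laid it in the steel tray. I left the smaller valve's handle alone, and handed the job in at about 15 s of the 56 s allowed.

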